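# Make room on the ear-defender stand and hang the second pair

## Task

One pair of ear defenders hangs part-way along the bar of the bench stand and another stands on the table. Without lifting the hung pair off, push it gently along the bar until its headband is up against the round stop plate at the post; then hang the pair from the table over the same bar beside it, headband square across the bar with one cup on either side, set down gently so that it hangs freely. Leave the mouse, the small vial and the lidded pot where they are.

Things in the scene. Friction and masses are not known exactly. Their poses are not given: they have to be found in the camera images.
- stand: Fixed metal bench stand; origin: centre of base underside, base 200 (x) x 120 (y) x 12 mm. Post at its +x end carries a round bar 16 mm thick, along x at y = 0, its top 198 mm high, from the upright round stop plate (44 mm across, reaching 14 mm above the bar's top, face at x = +80 mm) to a free end at x = -108 mm with a rubber cap 24 mm across, 6 mm long. Open above.
- stop_face (a point): Point on the face of the stop plate level with the top of the bar: the hung headband (24 mm wide along the bar) must come up against this face.
- bar_tip (a point): Free end of the bar, at the height of the bar's top.
- hung: Ear defenders (black headband, grey cups) hanging on the bar, rigid, 140 mm wide (y), 56 deep (x), 150 high (z), about 0.2 kg. Origin: centre between the cups' undersides; z up to the headband. Headband 24 mm wide (x, along the bar); crown level for 30 mm (y), top at z = 150, underside at z = 136 mm. Cups 70 mm high, y = 32 to 70 mm either side, 64 mm free between them.
- hung_crown (a point): Middle of the top of the headband of the hung pair.
- spare: The same ear defenders, second pair, standing upright on its cups on the table; same sizes and axes as the hung pair. Grasp its headband at the crown across its 24 mm width (along its x).
- spare_crown (a point): Middle of the top of the headband of the spare pair, 150 mm above its origin.
- mouse: Grey computer mouse, 106x61x37 mm, on the table; origin at the centre of its underside. Leave alone.
- vial: Small clear vial with a ribbed white cap, 28 mm in diameter, 63 mm high, standing on the table; origin at the centre of its underside. Leave alone.
- pot: Clear pot with a screw lid, 61 mm in diameter, 50 mm high, standing on the table; origin at the centre of its underside. Leave alone.

How it is judged (in metres and radians):
On the way:
1. the hung pair is pushed up against the stop plate (headband's middle within 22 mm of the plate's face) while still hanging on the bar, and the other pair is not yet on the bar (x of hung_crown in the frame of stand above 0.058 m and y of hung_crown in the frame of stand between -0.018 and 0.018 m and z of hung_crown in the frame of stand between 0.2 and 0.22 m and angle between hung_crown's own z axis and vertical below 0.3 rad and angle between the x axis of hung and the x axis of stand, either way round below 0.45 rad and contact force between hung and stand above 0.3 N and contact force between spare and stand below 0.01 N), for 0.2 s.
At the end, for the whole second after the job is handed in: Both pairs hang at rest on the bar, upright within 0.3 rad, within 0.45 rad of square to it, crown within 18 mm of the bar's middle line; the first has the middle of its headband within 22 mm of the stop plate's face (gap under 10 mm), the second hangs between it and the free end (x of hung_crown in the frame of stand above 0.058 m and y of hung_crown in the frame of stand between -0.018 and 0.018 m and z of hung_crown in the frame of stand between 0.2 and 0.22 m and angle between each of hung_crown, spare_crown's own z axis and vertical below 0.3 rad and angle between the x axis of each of hung, spare and the x axis of stand, either way round below 0.45 rad and contact force between each of hung, spare and stand above 0.3 N and y of spare_crown in the frame of stand between -0.018 and 0.018 m and z of spare_crown in the frame of stand between 0.2 and 0.22 m and x of spare_crown in the frame of stand between -0.095 and 0.05 m and linear speed of each of hung, spare below 0.03 m/s and angular speed of each of hung, spare below 0.4 rad/s); the robot touches nothing.
It fails at once if the hung pair is lifted off the bar (z of hung_crown in the frame of stand above 0.232 m).
It fails at once if the hung pair falls off the bar (z of hung_crown in the frame of stand below 0.17 m).
It fails at once if a pair of ear defenders is driven hard against the stand (over 40 N) (contact force between any of hung, spare and stand above 40 N).
It fails at once if the mouse, the vial or the pot is moved (distance of any of mouse, vial, pot from where it was at the start of the episode above 0.02 m).
It also fails if it takes over 56 s, if anything falls off the work surface, if the arm or the gripper's body presses on something with over 40 N, if the wrist force passes 120 N, or if a joint passes its speed limit or range.

## Robot

A 6-joint arm with a two-finger parallel gripper is mounted at the origin on a cart in front of the work surface, level with it; the furniture and walls round the work are solid. World frame = base frame: x ahead of the robot, y to its left, z up, the work surface at z = 0. Lengths are in mm, angles in rad, forces in N, time in s.
With the tool pointing down it reaches from about 275 to 750 mm from the base axis. Payload 10.2 kg.
Tool frame: the origin (TCP) lies midway between the tips of the shut fingers; the grasp point (between the pads) lies 19 mm behind it; z points along the fingers, y is the line along which they close (so a half turn about z gives the same grasp; the last joint's range is limited). The gripper opens to 85 mm and grips with 20 to 120 N. Pads are 22 mm wide; open, the fingers measure 114 mm over their backs; the gripper's body (76 mm by 85 mm) begins 54 mm behind the grasp point. The pads swing forward as they close: fully open they stand 13 mm farther back than shut.
Start: joints at [1.025, 0.313, 1.498, -0, 1.331, -0.223], TCP at [166.555, 497.886, 231.294] pointing down, gripper open.
Joint ranges: [-2.94, 2.94], [-0.97, 2.17], [0.19, 2.56], [-1.23, 4.37], [0.02, 3.11], [-2.88, 2.88]. Speed limits (rad/s): [2.39, 2.39, 3.01, 3.14, 3.14, 3.14].

## Interface

Orientations are given as a unit quaternion [w, x, y, z].
In Python, from rig import ctrl, capture, camera_info gives the robot as it stands.
- The arm moves only by the tool apply_moves, never from a script. Its argument "targets" is a list of rows, each a list of 3 entries, a list of its own where there are three numbers: the finger opening in mm, from 0 to 85.4, then the shift along the world's x, y, z in mm, then the turn, a rotation vector about the world's x, y, z in degrees. In form: [[grip, [dx, dy, dz], [rx, ry, rz]], ...]. A call has 1 to 20 rows; each row is the pose to reach, as a shift and turn from the pose commanded when the call began; what a row does not reach only later rows make up. A row lasts 1/10 s, in which the tool goes at most 50 mm and 8.59 degrees, less where a joint would pass 70% of its speed; a pose out of reach is approached as far as the arm can. A call with a gripper value outside its range is refused whole. The fingers move at their own pace and stop on an object; "squeeze" is the grip in N (left out, the last holds). Time passes only in rows, so rows that repeat a pose let the fingers close. It gives the time, the measured TCP pose, the force, the opening and the grip force at its end, in the units of the state.
- ctrl.sense(): the state, without advancing time (a new reading comes with each control period).
- capture(name): name is "side" or "top" or "wrist"; returns (picture, depth): 400x640x3 uint8, blue, green, red; 400x640 float32, mm along the optical axis (not along the pixel's ray), 0 where there is no reading.
- camera_info(name): a dict with "vfov" (degrees; the focal length in pixels is half the picture's height over the tangent of half this angle, whatever the lens; pixels are square), "cx", "cy" (the principal point, pixels), "extrinsics" (4x4, takes a point from camera to world coordinates). Camera axes: x right, y down, z forward; pixel columns grow to the right and rows downward; lengths in mm; the calibration is good to about 2 mm. A picture is of the moment at which its call begins: read the wrist's pose just before it. camera_info takes no time and is no camera call; for the wrist camera it gives the pose at the moment of the call.
- ctrl.finish_job(): hands the job in; it is judged then, once.
The state is a dict: "time_s": time; "joints": joint angles; "dq": joint speeds; "tau": joint torques, N m; "eef_pos": TCP position; "ee_rot": TCP orientation; "force": force on the tool from outside, world axes, zero at the start; "wrist_torque": the same for the moment, N m; "grip_width": opening from 0.0 (shut) to 1.0 (fully open); "grip_force": force on a finger pad.
Only numpy, scipy, OpenCV 4.12 (cv2) and the standard library are available. Lean on these libraries where they do the work, as an engineer would, in place of code of your own. Each camera call takes 0.05 s, during which the arm holds its last target. There are 200 camera calls.

## Working session

There is one attempt and no reset: what is moved stays moved. The work goes in short steps, Python scripts to look and compute and a tool call to move; the robot and the scene stay as the last step left them, time stands still between calls to the robot, and variables do not carry over. Pictures are saved under pics/ and viewed, at most 10 in all, crops included, and the job is handed in when it is done.

Besides the shell and the picture viewer there is one more tool, called after ">>>" as name([rows], argument=value, ...), one row to a line, values as JSON. apply_moves: Moves the arm, as the interface text tells. Its arguments: {"type":"object","properties":{"targets":{"type":"array","items":{"type":"array"}},"squeeze":{"type":"number"}},"required":["targets"]}

```bash
mkdir -p pics; cat > h.py <<'E'
import numpy as np, cv2
from rig import ctrl, capture, camera_info
def cloud(n, ci=None):
    ci=ci or camera_info(n); im,d=capture(n)
    f=im.shape[0]/2/np.tan(np.radians(ci['vfov'])/2)
    v,u=np.mgrid[:im.shape[0],:im.shape[1]]
    P=np.stack([(u-ci['cx'])/f*d,(v-ci['cy'])/f*d,d,np.ones_like(d)],-1)@np.array(ci['extrinsics']).T
    P=P[...,:3]; P[d==0]=np.nan
    return im,d,P
E
python3 - <<'E'
from h import *
print(ctrl.sense())
for n in ['side','top']:
    im,d,P=cloud(n); cv2.imwrite(f'pics/{n}0.png',im); np.savez(f'{n}0.npz',im=im,P=P)
    print(n,camera_info(n),(d>0).mean())
E
```

```text
{'time_s': 0.0, 'joints': array([ 1.02457449e+00,  3.13458495e-01,  1.49845357e+00,  1.48107341e-06,
        1.33099602e+00, -2.23424137e-01]), 'dq': array([-0.00083838,  0.0005268 , -0.0003819 , -0.00209978,  0.00056455,
       -0.00091898]), 'tau': array([ 1.27615436e-03, -4.12265396e+01, -2.59748465e+01, -4.21628488e-05,
        4.07482818e-03,  1.17588030e-05]), 'eef_pos': array([166.42471114, 497.6473592 , 230.72452411]), 'ee_rot': array([-2.47569435e-04,  1.60699173e-01,  9.87003213e-01, -6.09342539e-04]), 'force': array([-0.84574389, -0.30195942,  0.41005724]), 'wrist_torque': array([ 0.00829433, -0.03099556, -0.03262439]), 'grip_force': 0.0, 'grip_width': 0.9981918050588183}
side {'vfov': 52.65252424091226, 'cx': 317.2479941521237, 'cy': 206.5394282723313, 'extrinsics': array([[ 8.34966173e-01, -2.64033237e-01,  4.82822886e-01,
         1.42300706e+01],
       [-5.50278876e-01, -4.08513969e-01,  7.28223521e-01,
        -8.30118057e+02],
       [ 4.96467969e-03, -8.73729241e-01, -4.86387258e-01,
         7.02481490e+02],
       [ 0.00000000e+00,  0.00000000e+00,  0.00000000e+00,
         1.00000000e+00]])} 0.99601171875
top {'vfov': 44.479121338086394, 'cx': 321.8596352283511, 'cy': 196.62701435760235, 'extrinsics': array([[-9.90079909e-03, -9.91871243e-01,  1.26859810e-01,
         3.51839286e+02],
       [-9.99829485e-01,  1.17972500e-02,  1.42065650e-02,
         2.99884786e+01],
       [-1.55876801e-02, -1.26697523e-01, -9.91818916e-01,
         1.87183312e+03],
       [ 0.00000000e+00,  0.00000000e+00,  0.00000000e+00,
         1.00000000e+00]])} 0.9962109375
```

View pics/side0.png

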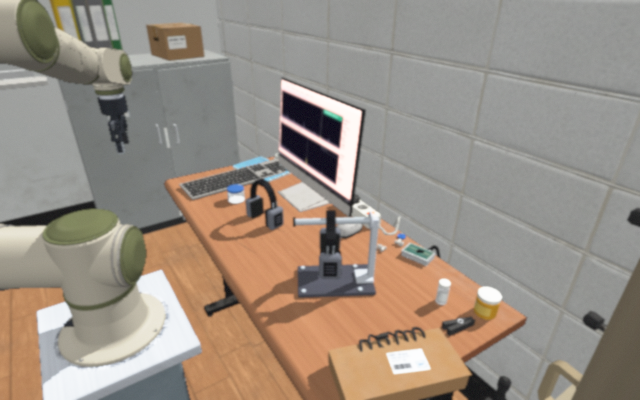

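View pics/top0.png

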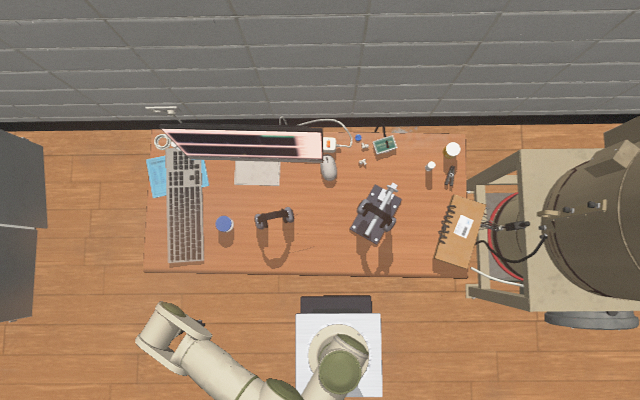

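The side view shows the spare pair at about (263,205) and the stand with the hung pair at (335,250). The top view shows the spare at (274,217), the stand at (377,213) with its bar running up and to the right, and the mouse at (328,168).

```bash
python3 - <<'E'
import numpy as np,cv2
for n,rs,rp in [('top',(340,175,420,255),(245,195,305,240)),('side',(285,200,385,300),(240,170,295,235))]:
    z=np.load(n+'0.npz'); im=z['im'];P=z['P']
    for nm,r in [('stand',rs),('spare',rp)]:
        s=np.s_[r[1]:r[3],r[0]:r[2]]
        p=P[s].reshape(-1,3); c=im[s].reshape(-1,3).astype(float); 
        dark=c.max(1)<70
        def rect(m,t):
            if m.sum()<5: print(n,nm,t,m.sum());return
            q=p[m].astype(np.float32); (ctr,wh,a)=cv2.minAreaRect(q[:,:2]); 
            print(n,nm,t,m.sum(),'mean',q.mean(0).round(1),'rect',np.round(ctr,1),np.round(wh,1),round(a,1),'zmax',q[:,2].max().round(1))
        Z=p[:,2]
        if nm=='stand':
            rect((Z>200)&dark,'crown dark'); rect((Z>185)&(Z<206)&~dark,'bar'); rect((Z>5)&(Z<20),'base'); rect((Z>205)&~dark,'plate')
        else:
            rect((Z>140)&(Z<160),'crown'); rect((Z>20),'all'); rect((Z>40)&(Z<75),'cups')
E
cat >> h.py <<'E'
def crop(n,r,name,k=4):
    im=np.load(n+'0.npz')['im'][r[1]:r[3],r[0]:r[2]]
    cv2.imwrite('pics/'+name,cv2.resize(im,None,fx=k,fy=k,interpolation=cv2.INTER_CUBIC))
E
python3 -c "
from h import *
crop('top',(235,150,435,260),'c1.png',4)"
```

```text
Traceback (most recent call last):
cv2.error: OpenCV(4.12.0) /io/opencv/modules/imgproc/src/convhull.cpp:143: error: (-215:Assertion failed) total >= 0 && (depth == CV_32F || depth == CV_32S) in function 'convexHull'
```

View pics/c1.png

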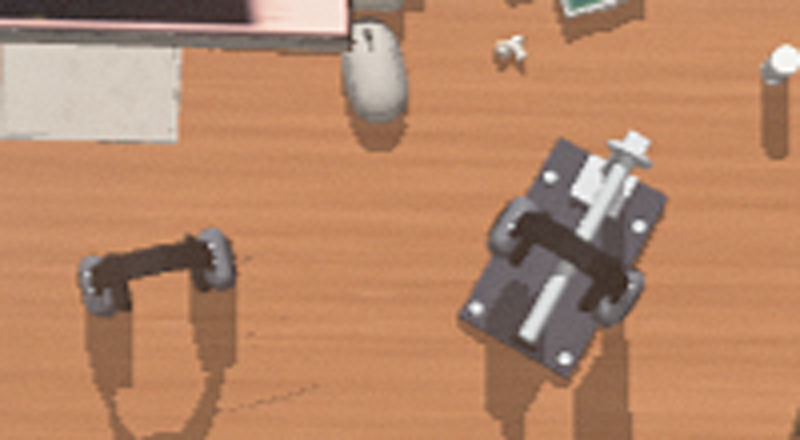

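The crop shows the stop plate at about (628,150), on the far side. The free end of the bar is at (530,330), nearest the robot, and the hung headband crosses mid-bar at (577,250). The spare headband runs from (95,275) to (215,250).

```bash
python3 - <<'E'
import numpy as np,cv2
for n,rs,rp in [('top',(345,175,415,250),(245,195,305,240)),('side',(285,200,385,300),(240,170,295,235))]:
    z=np.load(n+'0.npz'); im=z['im'];P=z['P']
    for nm,r in [('stand',rs),('spare',rp)]:
        s=np.s_[r[1]:r[3],r[0]:r[2]]
        p=P[s].reshape(-1,3); c=im[s].reshape(-1,3).astype(float); 
        dark=c.max(1)<75
        def rect(m,t):
            if m.sum()<5: print(n,nm,t,m.sum());return
            q=np.ascontiguousarray(p[m],dtype=np.float32); (ctr,wh,a)=cv2.minAreaRect(np.ascontiguousarray(q[:,:2])); 
            w,V=np.linalg.eigh(np.cov(q[:,:2].T)); v=V[:,1]
            print(n,nm,t,m.sum(),'mean',q.mean(0).round(1),'rect',np.round(ctr,1),np.round(wh,1),round(a,1),'pca',np.degrees(np.arctan2(v[1],v[0])).round(1),'z',q[:,2].min().round(1),q[:,2].max().round(1))
        Z=p[:,2]
        if nm=='stand':
            rect((Z>190)&dark,'crown dark'); rect((Z>180)&(Z<206)&~dark,'bar'); rect((Z>5)&(Z<20),'base'); rect((Z>205)&~dark,'plate')
        else:
            rect((Z>135)&(Z<160)&dark,'crown'); rect((Z>20),'all'); rect((Z>40)&(Z<75),'cups')
E
```

```text
top stand crown dark 106 mean [ 507.7 -136.5  203.2] rect [ 490.3 -113.7] [ 81.2 107.3] 34.1 pca 53.7 z 190.2 219.4
top stand bar 282 mean [ 523.  -145.8  195.4] rect [ 523.5 -135.5] [ 71.3 208.1] 63.0 pca 149.5 z 180.6 205.9
top stand base 1197 mean [ 520.8 -146.5   10.5] rect [ 529.8 -163.7] [265.3 284.8] 89.2 pca 158.3 z 5.0 20.0
top stand plate 59 mean [ 524.7 -149.6  210.7] rect [ 519.4 -143.7] [ 40.7 176.1] 64.5 pca 151.6 z 205.0 219.0
top spare crown 7 mean [503.4 218.6 144.6] rect [503.5 226.5] [10.4 50.7] 15.9 pca 104.4 z 137.5 156.0
top spare all 437 mean [506.6 233.3  97.4] rect [507.3 238.1] [ 53.8 145.8] 12.5 pca 103.0 z 20.9 157.6
top spare cups 201 mean [504.6 233.2  62.4] rect [506.9 238.1] [ 53.7 145.8] 12.1 pca 102.8 z 40.5 74.9
side stand crown dark 157 mean [ 497.2 -159.3  205. ] rect [ 499.9 -153.6] [54.7 18.9] 55.2 pca 54.7 z 190.1 214.8
side stand bar 565 mean [ 522.  -156.7  194.3] rect [ 513.8 -161.3] [ 54.  208.5] 64.9 pca 149.4 z 180.1 205.9
side stand base 2252 mean [ 545.9 -100.    12.5] rect [641.3   5.6] [528.5 305.6] 59.7 pca 63.0 z 5.0 20.0
side stand plate 56 mean [ 542.5 -164.3  210.7] rect [ 545.  -170.6] [ 44.3 113.5] 55.5 pca 148.6 z 205.1 214.5
side spare crown 77 mean [505.5 222.8 145.5] rect [506.  227.8] [20.7 64.4] 8.0 pca 107.7 z 135.1 153.2
side spare all 1065 mean [509.8 231.2  74.2] rect [540.4 243.3] [735.4 210.2] 66.1 pca 77.6 z 20.0 203.4
side spare cups 458 mean [516.1 243.5  57.7] rect [565.7 351.4] [387.4 185.4] 52.7 pca 67.4 z 40.0 74.6
```

>>> apply_moves([
  [60, [100, -60, 100], [0, 0, -20]],
  [60, [200, -140, 170], [0, 0, -40]],
  [60, [330, -260, 170], [0, 0, -58.7]],
  [60, [330, -260, 170], [0, 0, -58.7]],
  [60, [330, -260, 170], [0, 0, -58.7]],
  [60, [330, -260, 170], [0, 0, -58.7]],
  [60, [330, -260, 170], [0, 0, -58.7]],
  [60, [330, -260, 170], [0, 0, -58.7]],
  [60, [330, -260, 170], [0, 0, -58.7]],
  [60, [330, -260, 170], [0, 0, -58.7]],
  [60, [330, -260, 170], [0, 0, -58.7]],
  [60, [330, -260, 170], [0, 0, -58.7]],
])

```text
time_s: 1.3
eef_pos: [495.8, 238.6, 400.8]
ee_rot: [-0.0, 0.624, 0.782, -0.0]
force: [-0.8, -0.4, 0.3]
grip_width: 0.7
grip_force: 0.0
```

```bash
python3 - <<'E'
from h import *
s=ctrl.sense(); print(s['time_s'],s['eef_pos'],s['ee_rot'])
ci=camera_info('wrist'); im,d,P=cloud('wrist',ci); np.savez('w1.npz',im=im,P=P); cv2.imwrite('pics/w1.png',im)
print(ci)
m=(P[...,2]>135)&(P[...,2]<160)
q=P[m]; v,u=np.nonzero(m); print(m.sum(),q.mean(0) if m.any() else 0, u.mean(),v.mean())
E
```

```text
1.3 [495.82355121 238.56333978 400.82397882] [-4.60463347e-04  6.23546962e-01  7.81785691e-01 -3.27277358e-04]
{'vfov': 65.92045347698308, 'cx': 312.52360298920826, 'cy': 197.07239251860793, 'extrinsics': array([[ 9.75047944e-01,  2.12484715e-01,  6.42787119e-02,
         4.79686185e+02],
       [ 2.21991848e-01, -9.31884482e-01, -2.86898819e-01,
         3.11391410e+02],
       [-1.06127960e-03,  2.94009453e-01, -9.55801922e-01,
         5.43812036e+02],
       [ 0.00000000e+00,  0.00000000e+00,  0.00000000e+00,
         1.00000000e+00]])}
5333 [697.58529397 299.62626294 147.67945965] 479.50684417776114 145.12544534033378
```

View pics/w1.png

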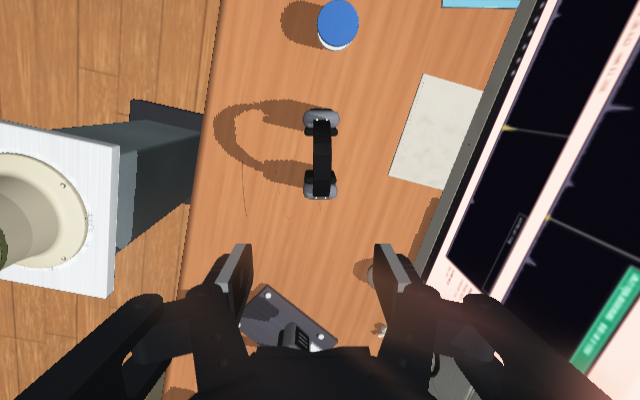

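The spare headband shows as a dark vertical strip at u≈321, v≈125–185, with cups at (320,122) and (320,185). The tool is already nearly square to it.

```bash
cat >> h.py <<'E'
def ray(ci,u,v,z):
    f=200/np.tan(np.radians(ci['vfov'])/2); E=np.array(ci['extrinsics'])
    r=E[:3,:3]@np.array([(u-ci['cx'])/f,(v-ci['cy'])/f,1.]); o=E[:3,3]; return o+r*(z-o[2])/r[2]
def pca(q):
    w,V=np.linalg.eigh(np.cov(q[:,:2].T)); v=V[:,1]; return np.degrees(np.arctan2(v[1],v[0])), np.sqrt(w)
E
python3 - <<'E'
from h import *
ci=camera_info('wrist'); z=np.load('w1.npz'); im,P=z['im'],z['P']
m=np.zeros(im.shape[:2],bool); m[95:210,295:350]=1
obj=m&(P[...,2]>30)
q=P[obj]; r=cv2.minAreaRect(np.ascontiguousarray(q[:,:2],dtype=np.float32)); print('all',obj.sum(),r,pca(q))
t=m&(P[...,2]>141)&(P[...,2]<162)
q=P[t]; v,u=np.nonzero(t); print('crown',t.sum(),q.mean(0),pca(q),cv2.minAreaRect(np.ascontiguousarray(q[:,:2],dtype=np.float32)),u.min(),u.max(),v.min(),v.max(), np.percentile(q[:,2],[5,50,95]))
print(ray(ci,(u.min()+u.max()+1)/2,(v.min()+v.max())/2,150))
# band mid line: dark pixels per row
g=im.max(2)
for vv in range(130,180,6):
    us=np.nonzero(g[vv,300:345]<60)[0]+300; print(vv,us.min(),us.max(),np.round(ray(ci,(us.min()+us.max()+1)/2-.5,vv,148)[:2],1),P[vv,321].round(0))
E
```

```text
all 2443 ((508.9691162109375, 234.8889617919922), (54.7874641418457, 144.7344970703125), 11.955293655395508) (np.float64(101.71536833173563), array([12.79354032, 41.16365184]))
crown 783 [508.55551429 236.76197502 148.5861718 ] (np.float64(102.38696656848785), array([ 6.90761261, 16.19085482])) ((509.3763427734375, 234.66319274902344), (23.433025360107422, 59.28168487548828), 12.851862907409668) 313 331 144 188 [142.02863947 149.89652726 151.65250342]
[509.24741266 237.37604742 150.        ]
130 305 336 [496.3 281.2] [498. 279. 121.]
136 313 330 [499.2 274.2] [500. 272. 130.]
142 314 330 [501.6 267. ] [501. 265. 136.]
148 314 330 [503.3 259.6] [503. 259. 144.]
154 313 330 [504.5 252. ] [504. 252. 150.]
160 313 330 [506.3 244.4] [506. 244. 150.]
166 313 330 [508.1 236.7] [507. 237. 151.]
172 305 333 [506.8 228.2] [509. 229. 151.]
178 304 335 [509.3 220.5] [511. 221. 151.]
```

>>> apply_moves([
  [0, [10, -130, 40], [0, 0, -15]],
  [0, [20, -260, 40], [0, 0, -30]],
  [0, [20, -380, 40], [0, 0, -42.8]],
  [0, [20, -380, 40], [0, 0, -42.8]],
  [0, [20, -380, 40], [0, 0, -42.8]],
  [0, [20, -380, 40], [0, 0, -42.8]],
  [0, [20, -380, 40], [0, 0, -42.8]],
  [0, [20, -380, 40], [0, 0, -42.8]],
  [0, [20, -380, 40], [0, 0, -42.8]],
  [0, [20, -380, 40], [0, 0, -42.8]],
  [0, [20, -380, 40], [0, 0, -42.8]],
])

```text
time_s: 2.45
eef_pos: [516.5, -140.4, 441.6]
ee_rot: [0.0, 0.865, 0.501, 0.0]
force: [-0.6, 1.2, -0.2]
grip_width: -0.002
grip_force: 0.0
```

```bash
python3 - <<'E'
from h import *
s=ctrl.sense(); print(s['time_s'],s['eef_pos'],s['ee_rot'],s['joints'])
ci=camera_info('wrist'); im,d,P=cloud('wrist',ci); np.savez('w2.npz',im=im,P=P); cv2.imwrite('pics/w2.png',im)
for lo,hi in [(190,203),(205,222)]:
    m=(P[...,2]>lo)&(P[...,2]<hi); v,u=np.nonzero(m); q=P[m]
    print(lo,m.sum(),q.mean(0),u.min(),u.max(),v.min(),v.max(),pca(q))
E
```

```text
2.45 [ 516.51397448 -140.3923268   441.55394587] [4.29987124e-05 8.65450578e-01 5.00994277e-01 1.70919473e-04] [-4.84541797e-01  3.01579540e-01  9.78789170e-01  2.54186777e-04
  1.86096913e+00  3.68327737e-02]
190 2350 [ 475.75280812 -140.41919716  196.86481614] 0 399 134 314 (np.float64(170.5918031791746), array([ 25.54832679, 152.2138147 ]))
205 940 [ 518.58060981 -148.27039166  210.8891351 ] 0 390 147 315 (np.float64(167.28777158068385), array([18.09584187, 59.67419975]))
```

View pics/w2.png

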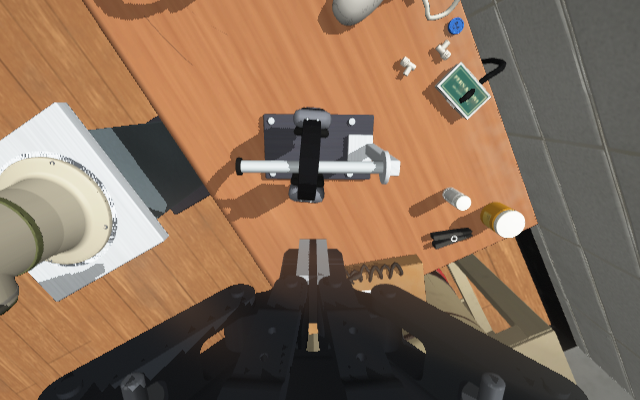

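The bar runs horizontally from its capped tip at (238,167) to the stop plate at about (385,165). The hung headband crosses it at u≈311, v≈166. The vial is at (457,200) and the pot is at (505,220).

```bash
python3 - <<'E'
from h import *
ci=camera_info('wrist'); z=np.load('w2.npz'); im,P=z['im'],z['P']; g=im.max(2); Z=P[...,2]
# bar centreline: bright pixels in columns left/right of band
L=[]
for u in list(range(248,296,3))+list(range(330,362,3)):
    c=np.nonzero((g[140:190,u]>130)&(Z[140:190,u]>185)&(Z[140:190,u]<206))[0]+140
    if len(c)>3: L.append([u,(c.min()+c.max())/2,len(c)])
L=np.array(L); print(L[::4])
W=np.array([ray(ci,u,v,198)[:2] for u,v,_ in L]); print('ray line',W.mean(0),pca(W))
m=np.zeros_like(g,bool); m[150:185,225:410]=1
a=np.radians(pca(W)[0]); e=np.array([np.cos(a),np.sin(a)]); e*=np.sign(e[0]); n=np.array([-e[1],e[0]]); c0=W.mean(0)
mm=m&(Z>185)&(Z<235); q=P[mm][:,:2]-c0; s=q@e; t=q@n; zz=P[mm][:,2]; gg=g[mm]
for lo in range(-120,130,8):
    k=(s>=lo)&(s<lo+8)&(abs(t)<25)
    if k.any(): print(lo,k.sum(),'t',t[k].min().round(),t[k].max().round(),'z',zz[k].max().round(),np.median(zz[k]).round(),'g',np.median(gg[k]))
b=m&(Z>203)&(g<60); v,u=np.nonzero(b); q=P[b]; print('band',u.min(),u.max(),q.mean(0),pca(q),'s',((q[:,:2]-c0)@e).min(),((q[:,:2]-c0)@e).max(),'t',((q[:,:2]-c0)@n).min(),((q[:,:2]-c0)@n).max())
for vv in (160,166,172):
    us=np.nonzero(g[vv,285:340]<60)[0]+285; r=ray(ci,(us.min()+us.max())/2,vv,212)[:2]; print(vv,us.min(),us.max(),r,(r-c0)@e,(r-c0)@n)
r=ray(ci,235.5,167,198)[:2]; print('tip s',(r-c0)@e,'c0',c0,'e',e)
E
```

```text
[[248.  166.5  12. ]
 [260.  166.5  12. ]
 [272.  166.5  12. ]
 [284.  166.   11. ]
 [330.  166.5  12. ]
 [342.  167.   11. ]
 [354.  167.   11. ]]
ray line [ 502.61469237 -136.25253881] (np.float64(149.5948232099843), array([ 0.4072043 , 50.06115942]))
-88 40 t -12.0 9.0 z 203.0 200.0 g 33.0
-80 108 t -13.0 9.0 z 203.0 198.0 g 127.5
-72 75 t -8.0 6.0 z 200.0 197.0 g 227.0
-64 77 t -8.0 6.0 z 200.0 197.0 g 226.0
-56 75 t -8.0 6.0 z 199.0 198.0 g 229.0
-48 72 t -8.0 6.0 z 200.0 197.0 g 229.0
-40 75 t -8.0 6.0 z 200.0 197.0 g 224.0
-32 81 t -10.0 6.0 z 200.0 197.0 g 223.0
-24 79 t -10.0 6.0 z 200.0 197.0 g 222.0
-16 78 t -10.0 6.0 z 200.0 197.0 g 145.0
-8 120 t -19.0 22.0 z 214.0 211.0 g 31.0
0 238 t -20.0 23.0 z 215.0 212.0 g 28.0
8 215 t -19.0 22.0 z 214.0 212.0 g 28.0
16 178 t -19.0 22.0 z 214.0 212.0 g 28.0
24 85 t -9.0 6.0 z 200.0 197.0 g 226.0
32 84 t -9.0 6.0 z 200.0 197.0 g 226.0
40 73 t -9.0 6.0 z 200.0 197.0 g 227.0
48 73 t -9.0 6.0 z 200.0 198.0 g 229.0
56 77 t -9.0 6.0 z 200.0 198.0 g 228.0
64 75 t -9.0 6.0 z 200.0 198.0 g 228.0
72 73 t -8.0 6.0 z 200.0 197.0 g 228.0
80 75 t -8.0 6.0 z 200.0 198.0 g 228.0
88 77 t -8.0 6.0 z 200.0 197.0 g 199.0
96 75 t -8.0 6.0 z 200.0 197.0 g 146.0
104 268 t -22.0 20.0 z 214.0 206.0 g 169.0
112 71 t -10.0 9.0 z 198.0 196.0 g 240.0
120 72 t -10.0 8.0 z 198.0 196.0 g 240.0
band 238 319 [ 511.8662463  -138.94171293  211.70443974] (np.float64(52.290085182800375), array([ 7.63305534, 12.5014003 ])) s -78.90501113930473 22.548249292428462 t -19.726278414752482 22.578558856792842
160 299 318 [ 516.65702181 -131.70198484] 9.807970438475152 11.031694046290841
166 299 317 [ 512.40413208 -137.81616955] 9.23444973913387 3.6059685057806794
172 299 317 [ 508.63607252 -144.30893554] 9.270683937108204 -3.900893026805079
tip s -83.19305348006391 c0 [ 502.61469237 -136.25253881] e [ 0.86246794 -0.50611169]
```

>>> apply_moves([
  [0, [-44, 20, -50], [0, 0, 0]],
  [0, [-44, 20, -100], [0, 0, 0]],
  [0, [-44, 20, -150], [0, 0, 0]],
  [0, [-44, 20, -200], [0, 0, 0]],
  [0, [-44, 20, -211], [0, 0, 0]],
  [0, [-44, 20, -211], [0, 0, 0]],
  [0, [-44, 20, -224], [0, 0, 0]],
  [0, [-44, 20, -237], [0, 0, 0]],
  [0, [-44, 20, -237], [0, 0, 0]],
  [0, [-44, 20, -237], [0, 0, 0]],
])

```text
time_s: 3.5
eef_pos: [473.2, -122.0, 206.0]
ee_rot: [0.001, 0.866, 0.5, 0.001]
force: [0.2, -0.0, 0.3]
grip_width: -0.002
grip_force: 0.0
```

>>> apply_moves([
  [0, [3.5, -1, -1.5], [0, 0, 0]],
  [0, [7, -3, -1.5], [0, 0, 0]],
  [0, [10.5, -5, -1.5], [0, 0, 0]],
  [0, [14, -7, -1.5], [0, 0, 0]],
  [0, [17, -9, -1.5], [0, 0, 0]],
  [0, [20, -11, -1.5], [0, 0, 0]],
  [0, [23, -12.6, -1.5], [0, 0, 0]],
  [0, [26, -14.4, -1.5], [0, 0, 0]],
  [0, [29, -16.1, -1.5], [0, 0, 0]],
  [0, [32, -17.9, -1.5], [0, 0, 0]],
  [0, [35, -19.6, -1.5], [0, 0, 0]],
  [0, [38, -21.4, -1.5], [0, 0, 0]],
  [0, [41, -23.2, -1.5], [0, 0, 0]],
  [0, [44, -24.9, -1.5], [0, 0, 0]],
  [0, [47, -26.7, -1.5], [0, 0, 0]],
  [0, [50, -28.4, -1.5], [0, 0, 0]],
  [0, [53, -30.2, -1.5], [0, 0, 0]],
  [0, [56, -32, -1.5], [0, 0, 0]],
  [0, [58, -33.1, -1.5], [0, 0, 0]],
  [0, [60, -34.3, -1.5], [0, 0, 0]],
])

```text
time_s: 5.5
eef_pos: [532.7, -156.5, 202.8]
ee_rot: [-0.0, 0.866, 0.5, -0.0]
force: [-1.1, 0.6, 0.8]
grip_width: 0.0
grip_force: 0.9
```

```bash
cat >> h.py <<'E'
c0=np.array([502.6,-136.25]); e=np.array([.8625,-.5061]); n=np.array([.5061,.8625])
def bandpos():
    ci=camera_info('wrist'); im,d,P=cloud('wrist',ci); s0=ctrl.sense()
    tc=s0['eef_pos'][:2]-c0; print(s0['time_s'],'tcp s,t',tc@e,tc@n,s0['eef_pos'],'F',s0['force'])
    for nm in ('side','top'):
        im2,d2,P2=cloud(nm); q=P2.reshape(-1,3); g=im2.max(2).ravel()
        S=(q[:,:2]-c0)@e;T=(q[:,:2]-c0)@n; k=(q[:,2]>195)&(q[:,2]<218)&(g<75)&(abs(T)<14)&(S>-75)&(S<110)
        print(nm,k.sum(),np.percentile(S[k],[2,25,50,75,98]).round() if k.any() else '')
    return im,P
E
python3 - <<'E'
from h import *
im,P=bandpos(); cv2.imwrite('pics/w3.png',im)
S=(P[...,:2]-c0)@e;T=(P[...,:2]-c0)@n; k=(P[...,2]>203)&(P[...,2]<218)&(im.max(2)<60)
for lo in (-40,-30,-20,-10,0,10,20,30):
    kk=k&(T>=lo)&(T<lo+10)&(S>0); print(lo,kk.sum(),np.percentile(S[kk],[3,50,97]).round() if kk.any() else '')
E
```

```text
5.55 tcp s,t 36.458151150669224 -2.2706289424963764 [ 532.89467345 -156.65900079  202.77240292] F [-1.3165048  -0.00649966 -1.27759365]
side 49 [26. 54. 58. 64. 69.]
top 0 
-40 0 
-30 1 [66. 66. 66.]
-20 341 [56. 62. 70.]
-10 745 [53. 62. 72.]
0 1064 [37. 59. 71.]
10 1147 [49. 60. 72.]
20 966 [49. 60. 72.]
30 0
```

View pics/w3.png

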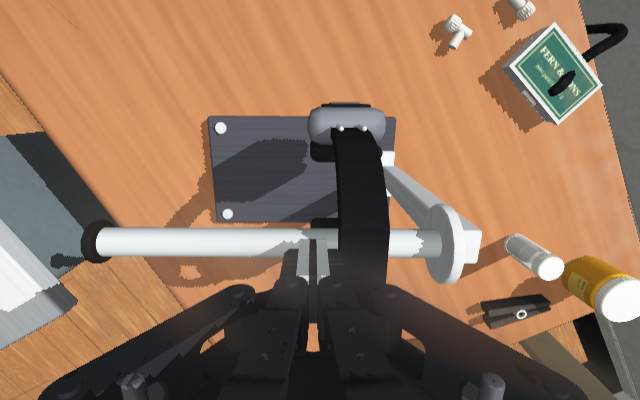

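The push works. The band stays square, with its leading edge at s≈72 and the plate at s≈105.

>>> apply_moves([
  [0, [2.6, -1.5, 0.5], [0, 0, 0]],
  [0, [5.2, -3, 0.5], [0, 0, 0]],
  [0, [7.8, -4.6, 0.5], [0, 0, 0]],
  [0, [10.3, -6.1, 0.5], [0, 0, 0]],
  [0, [12.9, -7.6, 0.5], [0, 0, 0]],
  [0, [15.5, -9.1, 0.5], [0, 0, 0]],
  [0, [18.1, -10.6, 0.5], [0, 0, 0]],
  [0, [20.7, -12.1, 0.5], [0, 0, 0]],
  [0, [22.4, -13.1, 0.5], [0, 0, 0]],
  [0, [24.2, -14.2, 0.5], [0, 0, 0]],
  [0, [25.4, -14.9, 0.5], [0, 0, 0]],
  [0, [25.4, -14.9, 0.5], [0, 0, 0]],
])

```text
time_s: 6.85
eef_pos: [558.1, -171.4, 203.2]
ee_rot: [0.0, 0.866, 0.5, 0.0]
force: [-0.7, -1.1, -0.4]
grip_width: 0.0
grip_force: 0.2
```

```bash
cat > b.py <<'E'
from h import *
im,P=bandpos()
S=(P[...,:2]-c0)@e;T=(P[...,:2]-c0)@n; k=(P[...,2]>203)&(P[...,2]<218)&(im.max(2)<60)
for lo in (-10,10,20):
    kk=k&(T>=lo)&(T<lo+10)&(S>0); print(lo,kk.sum(),np.percentile(S[kk],[3,50,98]).round() if kk.any() else '')
E
python3 b.py
```

```text
6.9 tcp s,t 65.61840884757164 -2.2345730367070153 [ 558.06254981 -171.38526898  203.29383148] F [ 0.2353759   0.24298792 -0.11824952]
side 49 [55. 82. 88. 93. 98.]
top 0 
-10 657 [ 82.  90. 101.]
10 1126 [ 78.  90. 101.]
20 910 [ 79.  90. 101.]
```

>>> apply_moves([
  [0, [0.9, -0.5, 0], [0, 0, 0]],
  [0, [1.7, -1, 0], [0, 0, 0]],
  [0, [2.2, -1.3, 0], [0, 0, 0]],
  [0, [2.6, -1.5, 0], [0, 0, 0]],
  [0, [2.6, -1.5, 0], [0, 0, 0]],
])

```text
time_s: 7.5
eef_pos: [560.2, -172.4, 203.2]
ee_rot: [-0.001, 0.866, 0.5, -0.0]
force: [-3.8, 3.9, 1.9]
grip_width: -0.0
grip_force: 2.7
```

Force has risen to about 5 N along the bar, so the band is against the plate. Backing off and rising.

>>> apply_moves([
  [0, [0, 0, 0], [0, 0, 0]],
  [0, [0, 0, 0], [0, 0, 0]],
  [0, [-1.7, 1, 0], [0, 0, 0]],
  [0, [-5, 3, 0], [0, 0, 0]],
  [0, [-10, 6, 0], [0, 0, 0]],
  [0, [-17, 10, 0], [0, 0, 0]],
  [0, [-17, 10, 0], [0, 0, 0]],
  [30, [-20, 12, 30], [0, 0, 0]],
  [60, [-40, 30, 80], [0, 0, 0]],
  [60, [-50, 35, 130], [0, 0, 0]],
  [60, [-50, 35, 180], [0, 0, 0]],
  [60, [-50, 35, 220], [0, 0, 0]],
  [60, [-50, 35, 220], [0, 0, 0]],
  [60, [-50, 35, 220], [0, 0, 0]],
])

```text
time_s: 8.9
eef_pos: [510.6, -137.9, 423.6]
ee_rot: [0.001, 0.866, 0.5, 0.0]
force: [0.4, -0.8, -0.4]
grip_width: 0.705
grip_force: 0.0
```

```bash
python3 b.py; python3 - <<'E'
from h import *
s=ctrl.sense()
from scipy.spatial.transform import Rotation as R
q=s['ee_rot']; y=R.from_quat([*q[1:],q[0]]).as_matrix()[:,1]; print(s['eef_pos'],np.degrees(np.arctan2(y[1],y[0])))
E
```

```text
8.95 tcp s,t 7.594648892731726 2.64172405035768 [ 510.48701844 -137.81509679  422.31381889] F [-0.60660315  0.31211123 -0.50047269]
side 46 [80. 84. 89. 94. 99.]
top 0 
-10 176 [ 81.  91. 103.]
10 188 [ 81.  91. 103.]
20 149 [ 81.  92. 103.]
[ 510.40033671 -137.77171663  421.77514984] -29.997823339153406
```

>>> apply_moves([
  [60, [0, 120, 0], [0, 0, 14]],
  [60, [0, 240, 0], [0, 0, 28]],
  [60, [-2, 373, 0], [0, 0, 42]],
  [60, [-2, 373, 0], [0, 0, 42]],
  [60, [-2, 373, 0], [0, 0, 42]],
  [60, [-2, 373, 0], [0, 0, 42]],
  [60, [-2, 373, 0], [0, 0, 42]],
  [60, [-2, 373, 0], [0, 0, 42]],
  [60, [-2, 373, 0], [0, 0, 42]],
  [60, [-2, 373, -100], [0, 0, 42]],
  [60, [-2, 373, -200], [0, 0, 42]],
  [60, [-2, 373, -240], [0, 0, 42]],
  [60, [-2, 373, -240], [0, 0, 42]],
  [60, [-2, 373, -240], [0, 0, 42]],
  [60, [-2, 373, -240], [0, 0, 42]],
  [60, [-2, 373, -240], [0, 0, 42]],
  [60, [-2, 373, -240], [0, 0, 42]],
  [60, [-2, 373, -240], [0, 0, 42]],
])

```text
time_s: 10.85
eef_pos: [509.4, 235.2, 185.4]
ee_rot: [0.001, 0.629, 0.777, 0.001]
force: [0.5, 0.1, 0.3]
grip_width: 0.699
grip_force: 0.0
```

```bash
python3 - <<'E'
from h import *
s=ctrl.sense(); print(s['eef_pos'],s['ee_rot'])
ci=camera_info('wrist'); im,d,P=cloud('wrist',ci); cv2.imwrite('pics/w4.png',im)
k=(P[...,2]>125)&(P[...,2]<158)&(im.max(2)<60)&(np.hypot(P[...,0]-508,P[...,1]-236)<60)
a=np.radians(12); E=np.array([np.cos(a),np.sin(a)]);N=np.array([-E[1],E[0]]); D=P[...,:2]-np.array([508.5,235.5])
S=D@E;T=D@N
for lo in range(-40,50,10):
    kk=k&(T>=lo)&(T<lo+10); print(lo,kk.sum(),(np.percentile(S[kk],[2,50,98]).round(1),np.median(P[...,2][kk]).round(1)) if kk.any() else '')
t=s['eef_pos'][:2]-[508.5,235.5]; print('tcp',t@E,t@N)
E
```

```text
[509.44491627 235.18662944 185.42654267] [0.00115541 0.6293505  0.77711941 0.00142559]
-40 0 
-30 0 
-20 84 (array([-2.3,  6.6, 11.7]), np.float64(150.5))
-10 549 (array([-11. ,   0.3,  11.7]), np.float64(150.5))
0 588 (array([-11.3,   0.3,  12. ]), np.float64(150.5))
10 666 (array([-11.2,   0.3,  11.4]), np.float64(149.9))
20 713 (array([-11. ,   0.3,  11.5]), np.float64(143.2))
30 682 (array([-11.1,   0.3,  11.3]), np.float64(133.9))
40 161 (array([-10.8,   0.3,  10.9]), np.float64(126.9))
tcp 0.8591141770617593 -0.5029818015296251
```

View pics/w4.png

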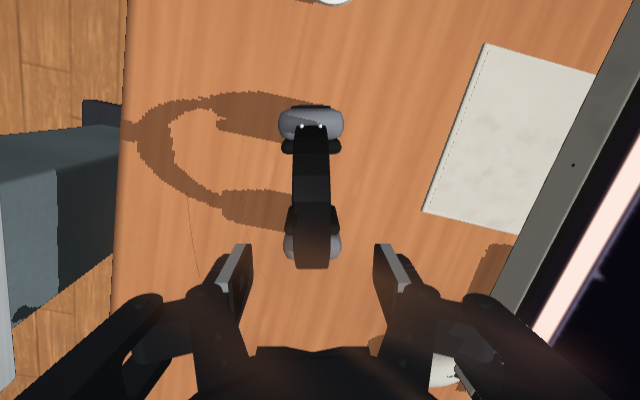

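The band sits centred between the fingers at (311,195) and square to them. Going down to grasp.

>>> apply_moves([
  [60, [-1, 0.5, -20], [0, 0, 0]],
  [60, [-1, 0.5, -40], [0, 0, 0]],
  [60, [-1, 0.5, -47], [0, 0, 0]],
  [60, [-1, 0.5, -47], [0, 0, 0]],
  [40, [-1, 0.5, -47], [0, 0, 0]],
  [30, [-1, 0.5, -47], [0, 0, 0]],
  [10, [-1, 0.5, -47], [0, 0, 0]],
  [10, [-1, 0.5, -47], [0, 0, 0]],
  [10, [-1, 0.5, -47], [0, 0, 0]],
  [10, [-1, 0.5, -47], [0, 0, 0]],
  [10, [-1, 0.5, -47], [0, 0, 0]],
  [10, [-1, 0.5, -47], [0, 0, 0]],
], squeeze=50)

```text
time_s: 12.1
eef_pos: [508.3, 235.8, 137.4]
ee_rot: [0.001, 0.629, 0.777, 0.001]
force: [1.1, 0.1, 6.1]
grip_width: 0.268
grip_force: 49.6
```

>>> apply_moves([
  [10, [0, 0, 5], [0, 0, 0]],
  [10, [0, 0, 15], [0, 0, 0]],
  [10, [0, 0, 35], [0, 0, 0]],
  [10, [0, 0, 60], [0, 0, 0]],
  [10, [0, 0, 90], [0, 0, 0]],
  [10, [0, 0, 120], [0, 0, 0]],
  [10, [0, 0, 150], [0, 0, 0]],
  [10, [0, 0, 180], [0, 0, 0]],
  [10, [0, 0, 210], [0, 0, 0]],
  [10, [0, 0, 230], [0, 0, 0]],
  [10, [0, 0, 235], [0, 0, 0]],
  [10, [0, 0, 235], [0, 0, 0]],
])

```text
time_s: 13.3
eef_pos: [507.5, 235.7, 371.4]
ee_rot: [0.0, 0.629, 0.777, 0.0]
force: [-0.5, -0.2, -2.2]
grip_width: 0.266
grip_force: 49.4
```

>>> apply_moves([
  [10, [0, -10, 0], [0, 0, -1]],
  [10, [0, -30, 0], [0, 0, -3]],
  [10, [0, -55, 0], [0, 0, -6]],
  [10, [-1, -80, 0], [0, 0, -9]],
  [10, [-2, -105, 0], [0, 0, -12]],
  [10, [-3, -130, 0], [0, 0, -15]],
  [10, [-4, -155, 0], [0, 0, -18]],
  [10, [-5, -180, 0], [0, 0, -21]],
  [10, [-6, -205, 0], [0, 0, -24]],
  [10, [-7, -230, 0], [0, 0, -27]],
  [10, [-8, -255, 0], [0, 0, -30]],
  [10, [-9, -280, 0], [0, 0, -33]],
  [10, [-10, -305, 0], [0, 0, -36]],
  [10, [-10, -325, 0], [0, 0, -38]],
  [10, [-10, -345, 0], [0, 0, -40]],
  [10, [-10, -360, 0], [0, 0, -42]],
  [10, [-10, -370, 0], [0, 0, -42.4]],
  [10, [-10, -370, 0], [0, 0, -42.4]],
  [10, [-10, -370, 0], [0, 0, -42.4]],
  [10, [-10, -370, 0], [0, 0, -42.4]],
])

```text
time_s: 15.3
eef_pos: [497.6, -133.6, 371.3]
ee_rot: [-0.0, 0.867, 0.498, 0.0]
force: [0.3, 0.3, -2.6]
grip_width: 0.264
grip_force: 49.4
```

```bash
cat > c.py <<'E'
from h import *
s=ctrl.sense(); tc=s['eef_pos'][:2]-c0; zc=s['eef_pos'][2]; print(s['time_s'],s['eef_pos'],'s,t',tc@e,tc@n,'grip',s['grip_width'],s['force'])
im,d,P=cloud('wrist'); cv2.imwrite('pics/w5.png',im)
S=(P[...,:2]-c0)@e;T=(P[...,:2]-c0)@n; k=(P[...,2]>zc-60)&(P[...,2]<zc+20)&(im.max(2)<60)&(T>10)&(T<75)&(abs(S)<60)
for lo in range(10,70,10):
    kk=k&(T>=lo)&(T<lo+10); print(lo,kk.sum(),(np.percentile(S[kk],[2,50,98]).round(1),np.median(P[...,2][kk]).round(1)) if kk.any() else '')
im,d,P=cloud('side'); cv2.imwrite('pics/s5.png',cv2.resize(im[100:300,220:420],None,fx=3,fy=3,interpolation=2))
S=(P[...,:2]-c0)@e;T=(P[...,:2]-c0)@n
for a,b in ((-75,-20),(20,75)):   # cups
    k=(S>-60)&(S<60)&(T>a)&(T<b)&(P[...,2]>zc-160)&(P[...,2]<zc-60)
    if k.sum()>20: print('cup',k.sum(),np.percentile(S[k],[5,50,95]).round(),np.percentile(T[k],[5,50,95]).round(),P[...,2][k].min().round())
E
python3 c.py
```

```text
15.3 [ 497.56549336 -133.62499272  371.34053453] s,t -5.670778157333487 -0.28389503025131013 grip 0.2639579961822984 [ 0.28724668  0.28184731 -2.59440272]
10 1168 (array([-16.7,  -4.9,   6.6]), np.float64(383.6))
20 1278 (array([-16.7,  -5.3,   5.9]), np.float64(376.9))
30 1201 (array([-16.6,  -5.1,   5.8]), np.float64(367.4))
40 1102 (array([-16.8,  -5.6,   5.9]), np.float64(354.1))
50 621 (array([-16.6,  -5.6,   5.8]), np.float64(333.5))
60 0 
cup 765 [-30.  -6.  19.] [-74. -69. -56.] 237.0
cup 220 [-32. -22.  19.] [30. 34. 54.] 241.0
```

View pics/s5.png

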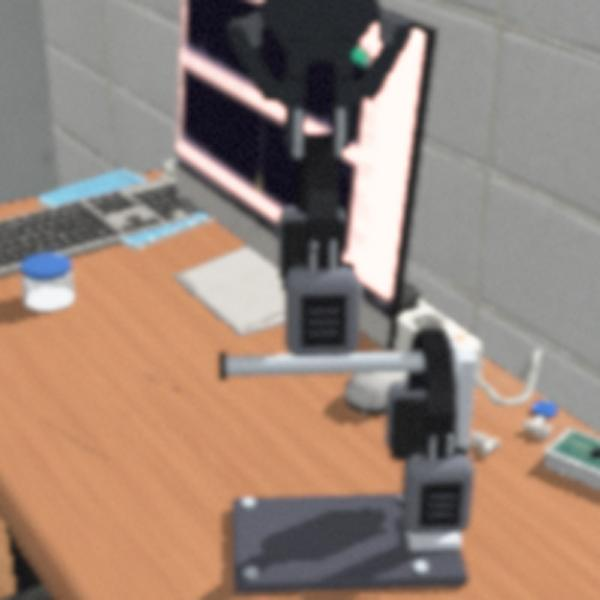

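The side crop shows the hung pair against the plate at about (435,400). The spare is held upright above the bar, its cups on either side near (320,310). Lowering it now.

>>> apply_moves([
  [10, [0, -0.5, -8], [0, 0, 0]],
  [10, [0, -0.5, -20], [0, 0, 0]],
  [10, [0, -0.5, -35], [0, 0, 0]],
  [10, [0, -0.5, -50], [0, 0, 0]],
  [10, [0, -0.5, -65], [0, 0, 0]],
  [10, [0, -0.5, -80], [0, 0, 0]],
  [10, [0, -0.5, -95], [0, 0, 0]],
  [10, [0, -0.5, -110], [0, 0, 0]],
  [10, [0, -0.5, -125], [0, 0, 0]],
  [10, [0, -0.5, -138], [0, 0, 0]],
  [10, [0, -0.5, -148], [0, 0, 0]],
  [10, [0, -0.5, -156], [0, 0, 0]],
  [10, [0, -0.5, -162], [0, 0, 0]],
  [10, [0, -0.5, -165], [0, 0, 0]],
  [10, [0, -0.5, -165], [0, 0, 0]],
  [10, [0, -0.5, -165], [0, 0, 0]],
])

```text
time_s: 17.0
eef_pos: [497.7, -134.9, 206.6]
ee_rot: [0.0, 0.868, 0.497, 0.0]
force: [0.3, -0.0, -1.3]
grip_width: 0.261
grip_force: 49.4
```

```bash
python3 c.py
```

```text
17.0 [ 497.71449103 -134.89663693  206.63791337] s,t -4.898688532939135 -1.305280442568816 grip 0.26127761373326364 [ 0.30510546 -0.01291714 -1.29270217]
10 1035 (array([-15.5,  -2.9,   6.8]), np.float64(218.2))
20 1260 (array([-16. ,  -4.8,   6.7]), np.float64(211.2))
30 1203 (array([-16. ,  -4.8,   6.7]), np.float64(201.6))
40 1103 (array([-16. ,  -4.7,   6.7]), np.float64(187.5))
50 503 (array([-15.7,  -4.7,   6.5]), np.float64(166.5))
60 0 
cup 601 [-29.  -6.  20.] [-74. -70. -46.] 73.0
cup 242 [-32. -20.  20.] [29. 32. 53.] 80.0
```

>>> apply_moves([
  [10, [0, 0, -1.5], [0, 0, 0]],
  [10, [0, 0, -3], [0, 0, 0]],
  [10, [0, 0, -4], [0, 0, 0]],
  [10, [0, 0, -5], [0, 0, 0]],
  [10, [0, 0, -5.5], [0, 0, 0]],
  [10, [0, 0, -5.5], [0, 0, 0]],
])

```text
time_s: 17.7
eef_pos: [497.5, -134.8, 200.7]
ee_rot: [-0.0, 0.868, 0.497, -0.0]
force: [-0.5, -0.7, -2.0]
grip_width: 0.266
grip_force: 49.4
```

>>> apply_moves([
  [10, [0, 0, -0.5], [0, 0, 0]],
  [10, [0, 0, -1], [0, 0, 0]],
  [10, [0, 0, -1], [0, 0, 0]],
])

```text
time_s: 18.0
eef_pos: [497.5, -134.8, 199.7]
ee_rot: [-0.0, 0.868, 0.497, -0.0]
force: [-0.8, -0.1, -1.6]
grip_width: 0.264
grip_force: 49.4
```

>>> apply_moves([
  [10, [0, 0, -0.5], [0, 0, 0]],
  [10, [0, 0, -1], [0, 0, 0]],
  [10, [0, 0, -1], [0, 0, 0]],
])

```text
time_s: 18.3
eef_pos: [497.6, -134.8, 199.3]
ee_rot: [0.0, 0.868, 0.497, 0.0]
force: [-2.5, 0.6, 3.8]
grip_width: 0.266
grip_force: 50.0
```

The force shows contact with the bar at about 6 N. Releasing slowly.

>>> apply_moves([
  [22, [0, 0, 0.5], [0, 0, 0]],
  [25, [0, 0, 0.5], [0, 0, 0]],
  [28, [0, 0, 0.5], [0, 0, 0]],
  [32, [0, 0, 0.5], [0, 0, 0]],
  [38, [0, 0, 0.5], [0, 0, 0]],
  [45, [0, 0, 0.5], [0, 0, 0]],
  [45, [0, 0, 0.5], [0, 0, 0]],
  [45, [0, 0, 0.5], [0, 0, 0]],
  [45, [0, 0, 3], [0, 0, 0]],
  [45, [0, 0, 8], [0, 0, 0]],
  [45, [0, 0, 16], [0, 0, 0]],
  [45, [0, 0, 30], [0, 0, 0]],
  [45, [0, 0, 60], [0, 0, 0]],
  [45, [0, 0, 110], [0, 0, 0]],
  [45, [0, 0, 160], [0, 0, 0]],
  [45, [0, 0, 200], [0, 0, 0]],
  [45, [0, 0, 200], [0, 0, 0]],
  [45, [0, 0, 200], [0, 0, 0]],
  [45, [0, 0, 200], [0, 0, 0]],
  [45, [0, 0, 200], [0, 0, 0]],
], squeeze=20)

```text
time_s: 20.3
eef_pos: [497.3, -134.7, 397.8]
ee_rot: [-0.001, 0.868, 0.497, -0.001]
force: [0.2, 0.9, -0.1]
grip_width: 0.527
grip_force: 0.0
```

```bash
python3 - <<'E'
from h import *
s=ctrl.sense(); print(s['time_s'],s['eef_pos'],s['grip_width'])
for i in range(2):
    im,d,P=cloud('wrist')
    S=(P[...,:2]-c0)@e;T=(P[...,:2]-c0)@n; k=(P[...,2]>190)&(P[...,2]<222)&(im.max(2)<60)&(abs(T)<30)
    for a,b in ((-60,40),(65,104)):
        for lo in (-20,-10,0,10,20):
            kk=k&(S>a)&(S<b)&(T>=lo)&(T<lo+10); print(i,a,lo,kk.sum(),np.percentile(S[kk],[3,50,97]).round(1) if kk.any() else '',np.median(P[...,2][kk]).round(1))
cv2.imwrite('pics/w6.png',im); im,d,P=cloud('side'); 
cv2.imwrite('pics/f.png',np.hstack([cv2.resize(im[160:310,270:400],(347,400),interpolation=2),cv2.imread('pics/w6.png')[:,150:600]]))
E
```

```text
20.3 [ 497.34699366 -134.71133714  397.82361998] 0.5268610349212988
0 -60 -20 195 [-15.6  -4.6   7.5] 212.3
0 -60 -10 186 [-15.6  -4.6   6.3] 212.5
0 -60 0 193 [-15.5  -4.7   6.2] 212.6
0 -60 10 228 [-16.5  -4.7   7.2] 211.1
0 -60 20 219 [-15.5  -4.7   6.3] 203.6
0 65 -20 198 [ 80.6  90.9 102.7] 212.2
0 65 -10 208 [ 80.6  91.2 103.4] 212.6
0 65 0 216 [ 80.6  91.2 103.1] 212.5
0 65 10 217 [ 80.4  91.1 102.6] 211.5
0 65 20 245 [ 80.4  91.2 102.7] 204.8
1 -60 -20 183 [-15.5  -4.5   6.5] 212.3
1 -60 -10 188 [-15.5  -4.5   6.4] 212.6
1 -60 0 192 [-15.3  -4.5   6.3] 212.7
1 -60 10 226 [-16.4  -4.5   6.3] 211.0
1 -60 20 222 [-16.6  -4.5   6.3] 203.6
1 65 -20 199 [ 80.5  90.9 103. ] 212.3
1 65 -10 208 [ 80.5  91.3 103. ] 212.6
1 65 0 218 [ 80.5  91.2 103. ] 212.5
1 65 10 218 [ 80.5  91.1 102.8] 211.7
1 65 20 241 [ 80.4  91.  102.8] 204.6
```

View pics/f.png

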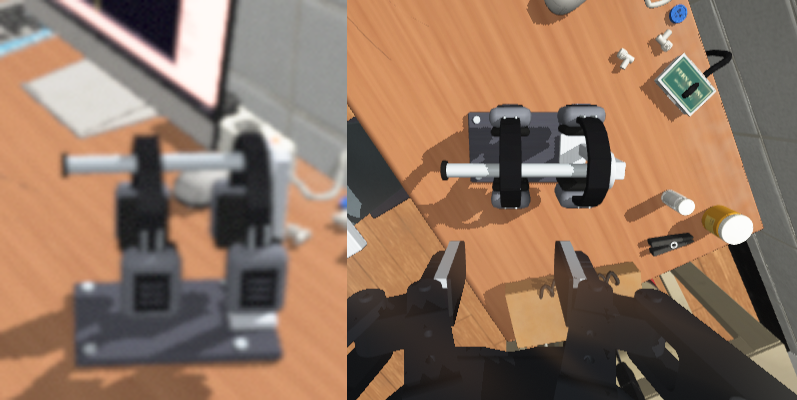

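Both pairs hang square and upright on the bar, the hung one against the plate at (598,170) and the spare at (510,170). Two frames match, so they are at rest, and the gripper is clear.

```bash
python3 -c "
from rig import ctrl
print(ctrl.finish_job())"
```

```text
the job is handed in; nothing more can be done
None
```

I pushed the hung pair up against the stop plate, hung the spare square beside it and left it hanging freely, and handed the job in at about 20 s; no verdict came back.

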